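# Inspect a socket's drive end with a hand magnifier

## Task

Check the long socket for cracks: take it from its wooden cradle, turn it mouth down over the stand's upright peg, lower it (do not drop it) until it sits fully down on the stand's base, and let go of it. Then pick up the hand magnifier by its handle and hold it level, lens centred over the socket's upturned drive end, with the lens at the height marked by the stand's pointer and the magnifier touching neither socket nor stand. Finish while still holding it there in the gripper, and leave the pointer's height and all the other things on the table as they are.

Things in the scene. Friction and masses are not known exactly. Their poses are not given: they have to be found in the camera images.
- socket: long steel impact socket, a round tube 38 mm in diameter and 90 mm long, about 0.34 kg, bore 27 mm wide and 68 mm deep, open at one end (mouth), the other end closed and flat with a black 12.7 mm square mark (drive end). Origin on its axis at mid-length; its x axis runs along the tube from the mouth towards the drive end. It starts lying level in the cradle with its mouth roughly towards the robot, its axis 53 mm above the table
- socket_mouth (a point): centre of the socket's open mouth rim, 45 mm from its origin along its -x
- socket_drive (a point): centre of the socket's flat drive end, 45 mm from its origin along its +x
- cradle: fixed wooden cradle of the socket: base plate 100 x 70 x 8 mm carrying a narrow grooved bar (80 mm long along x, only 26 mm wide, top 36 mm above the table), so that the sides of the socket stand free for the fingers. Origin under its centre; x along the socket
- stand: fixed grey inspection stand: base 140 x 90 x 12 mm (x from -45 to +95 mm, y +-45 mm about its origin) with an upright aluminium peg, 20 mm in diameter, standing 60 mm above the base and tapered over its top 10 mm; a steel gauge rod, 10 mm in diameter, rises to 210 mm above the table 75 mm from the peg along +x (the side away from the robot). Origin on the table under the peg's axis, z up
- peg_foot (a point): point on the peg's axis at the top face of the stand's base (12 mm above the table), where the socket's mouth must come to rest
- peg_tip (a point): top of the peg, on its axis, 72 mm above the table
- focus_mark (a point): tip of the thin horizontal pointer on the brass collar (22 mm wide, 16 mm high) of the gauge rod; its height, 137 to 177 mm above the table and different each time, is the height at which the lens must be held (35 to 75 mm above the drive end of the seated socket). It lies about 46 mm from the peg's axis and points at it. The collar slides on the rod if pushed with more than about 4 N
- loupe: hand magnifier: black ring frame 64 mm in outer diameter and 12 mm thick round a clear lens, with a straight handle 16 mm wide and 12 mm thick that runs along -x from 30 to 130 mm from the lens centre; 0.09 kg. Origin at the centre of its underside below the lens, z up when level; x points from handle to lens. It lies level on its rest, handle roughly towards the robot, underside 32 mm above the table
- loupe_lens (a point): centre of the lens, at mid-thickness of the frame (6 mm above the loupe's origin); this is what must be at the pointer's height
- loupe_grip (a point): middle of the handle's free span, 70 mm from the lens centre along -x, at mid-thickness: a good place to grip, free on both sides and below
- rest: fixed wooden rest of the magnifier: base plate 165 x 70 x 6 mm with two cross bars, tops 32 mm above the table, one 22 mm long under the lens ring (+50 mm along x) and one 16 mm long under the handle's end (-68 mm). Origin under its centre; x as the magnifier's
- screwdriver: bystander: screwdriver lying flat, to be left alone
- wrench: bystander: wrench lying flat, to be left alone
- hammer: bystander: hammer lying flat, to be left alone
- short_socket: bystander: short steel socket standing, 30 mm in diameter, 36 mm high, to be left alone
- jar: bystander: closed jar, 60 mm in diameter, 70 mm high, to be left alone
- offcut: bystander: wooden offcut 90 x 140 x 45 mm, to be left alone
- tin: bystander: steel tin, 60 mm in diameter, 55 mm high, to be left alone
Not all that is in view belongs to the job. Leave any green look-alike of the socket alone.

How it is judged:
On the way:
1. the long socket sits mouth down over the peg, fully down and let go (angle between socket's own x axis and vertical below 0.09 rad and horizontal distance between socket_mouth and peg_foot below 0.008 m and z of socket_mouth in the frame of peg_foot below 0.004 m and contact force between the fingers and socket below 0.2 N and linear speed of socket below 0.02 m/s), for 0.2 s.
At the end, for the whole second after the job is handed in: Socket mouth down on the peg (5 deg, 8 mm of its axis, rim within 4 mm of the base), not touched by the robot; magnifier held still in the fingers, level to 5 deg, lens within 10 mm of the drive end's centre and 5 mm of the pointer's height, touching neither socket nor stand (angle between socket's own x axis and vertical below 0.09 rad and horizontal distance between socket_mouth and peg_foot below 0.008 m and z of socket_mouth in the frame of peg_foot below 0.004 m and horizontal distance between loupe_lens and socket_drive below 0.01 m and z of loupe_lens in the frame of focus_mark between -0.005 and 0.005 m and angle between loupe's own z axis and vertical below 0.09 rad and contact force between the fingers and loupe above 1 N and contact force between loupe and stand below 0.2 N and contact force between each of loupe, the arm and socket below 0.2 N and linear speed of each of loupe, socket below 0.02 m/s); the arm keeps its last pose, push and grip.
It fails at once if the pointer is shifted by more than 6 mm (distance of focus_mark from where it was at the start of the episode above 0.006 m).
It fails at once if the socket is dropped (falls free faster than 0.6 m/s) (linear speed of socket above 0.6 m/s and contact force between the fingers and socket below 0.2 N).
It fails at once if a bystander is moved by more than 30 mm (distance of any of screwdriver, wrench, hammer, short_socket, jar, offcut, tin from where it was at the start of the episode above 0.03 m).
It also fails if it takes over 72 s, if anything falls off the work surface, if the arm or the gripper's body presses on something with over 40 N, if the wrist force passes 120 N, or if a joint passes its speed limit or range.

## Robot

A 6-joint arm with a two-finger parallel gripper is mounted at the origin on the work surface. World frame = base frame: x ahead of the robot, y to its left, z up, the work surface at z = 0. Lengths are in m, angles in rad, forces in N, time in s.
With the tool pointing down it reaches from about 0.275 to 0.825 m from the base axis. Payload 5.2 kg.
Tool frame: the origin (TCP) lies midway between the tips of the shut fingers; the grasp point (between the pads) lies 19 mm behind it; z points along the fingers, y is the line along which they close (so a half turn about z gives the same grasp; the last joint's range is limited). The gripper opens to 93 mm and grips with 3 to 60 N. Pads are 15 mm wide; open, the fingers measure 128 mm over their backs; the gripper's body (75 mm by 188 mm) begins 65 mm behind the grasp point.
Start: joints at [0.904, 0.259, 1.535, -0, 1.348, -0.203], TCP at [0.246, 0.492, 0.219] pointing down, gripper open.
Joint ranges: [-3.14, 3.14], [-0.91, 2.08], [0.19, 2.58], [-1.22, 4.36], [0.22, 2.71], [-3.12, 3.12]. Speed limits (rad/s): [2.57, 2.57, 3.14, 3.14, 3.14, 3.14].

## Interface

Orientations are given as a unit quaternion [w, x, y, z].
In Python, from workcell import telemetry, optics, env, finder gives the robot as it stands.
- The arm moves only by the tool step_arm, never from a script. Its argument "plan" is a list of rows, each a list of 5 numbers: the shift along the tool's x, y, z in m, then the turn about the tool's z in degrees, then the gripper's target within -1 to 1 (shut at 1, half-way at 0, fully open at -1). In form: [[x, y, z, twist, claw], ...]. A call has 1 to 8 rows; each row shifts and turns the commanded pose from where the row before left it, along the tool's axes as they then stand; what a row does not reach is not made up. A row lasts 1/10 s, in which the tool goes at most 50 mm and 8.59 degrees, less where a joint would pass 70% of its speed; a pose out of reach is approached as far as the arm can. A call is refused whole if a number of a shift passes 0.05 or a number of a turn 8.59, either way. A call with a gripper value outside its range is refused whole. The fingers move at their own pace and stop on an object; "squeeze" is the grip in N (left out, the last holds). Time passes only in rows, so rows that do not move let the fingers close. It gives the time, the measured TCP pose, the force, the opening and the grip force at its end, in the units of the state.
- telemetry.get_obs(): the state, without advancing time (a new reading comes with each control period).
- optics.read_camera(name): name is "scene" or "top"; returns a dict with "pixels" (400x640x3 uint8, blue, green, red), "fx", "fy", "cx", "cy" (pixels), "camera_from_world" (4x4, takes a point from world to camera coordinates). Camera axes: x right, y down, z forward; pixel columns grow to the right and rows downward; lengths in m; the calibration is good to about 2 mm. A picture is of the moment at which its call begins. There is no depth.
- env.job_done(): hands the job in; it is judged then, once.
Trained networks look in a picture, given as the dict that the camera call returned (one of the last four; its "shot" number tells which), for a name from the list of things; names that differ only in an ending like _2 or _b are one class to them, and where a whole thing is asked for, a point or a joint stands for the part that bears it (a point fixed in the world has none). Each returns a list of dicts, best first, with "score" (0 to 1); they miss things now and then, are a little off and sometimes report something else, mostly with a low value. They report only what shows in the picture. A call takes as long as a camera call. They do not tell look-alikes from the thing itself.
- finder.search_frame(picture, thing): "pixel" ([row, column] in pixels, amid what is visible of it).
- finder.cut_out(picture, thing): "mask" (400x640 bool, what is visible of it) and "pixel" ([row, column] in pixels, amid what is visible of it).
The state is a dict: "t": time; "joints": joint angles; "joint_vel": joint speeds; "tau": joint torques, N m; "position": TCP position; "tool_rot": TCP orientation; "ft_force": force on the tool from outside, world axes, zero at the start; "wrist_torque": the same for the moment, N m; "grip_width": finger opening in m; "gripper_force": force on a finger pad.
Only numpy, scipy, OpenCV 4.12 (cv2) and the standard library are available. Lean on these libraries where they do the work, as an engineer would, in place of code of your own. Each camera call takes 0.05 s, during which the arm holds its last target. There are 200 camera calls.

## Working session

There is one attempt and no reset: what is moved stays moved. The work goes in short steps, Python scripts to look and compute and a tool call to move; the robot and the scene stay as the last step left them, time stands still between calls to the robot, and variables do not carry over. Pictures are saved under pics/ and viewed, at most 10 in all, crops included, and the job is handed in when it is done.

Besides the shell and the picture viewer there is one more tool, called after "Call:" as name(argument=value, ...) on one line, values as JSON. step_arm: Moves the arm, as the interface text tells. Its arguments: {"type":"object","properties":{"plan":{"type":"array","items":{"type":"array","items":{"type":"number"}}},"squeeze":{"type":"number"}},"required":["plan"]}

```bash
mkdir -p pics; cat > h.py <<'E'
import numpy as np, cv2
from workcell import telemetry, optics, env, finder
def proj(c,P):
    P=np.atleast_2d(P); T=np.array(c["camera_from_world"]); q=P@T[:3,:3].T+T[:3,3]
    return np.c_[c["fx"]*q[:,0]/q[:,2]+c["cx"], c["fy"]*q[:,1]/q[:,2]+c["cy"]]
def atz(c,u,v,z):
    T=np.array(c["camera_from_world"]); R=T[:3,:3]; o=-R.T@T[:3,3]
    d=R.T@np.array([(u-c["cx"])/c["fx"],(v-c["cy"])/c["fy"],1]); return o+d*(z-o[2])/d[2]
E
python3 - <<'E'
from h import *
for n in("scene","top"):
    c=optics.read_camera(n); cv2.imwrite(f"pics/{n}0.png",c["pixels"])
    T=np.array(c["camera_from_world"]);print(n,c["fx"],c["cx"],c["cy"],(-T[:3,:3].T@T[:3,3]).round(3),T[:3,:3].round(2).tolist())
    for t in("socket","stand","loupe","rest","cradle","focus_mark","socket_drive","socket_mouth","loupe_lens","loupe_grip","peg_tip","peg_foot"):
        r=finder.search_frame(c,t); print(t,[(np.round(x["pixel"]).tolist(),round(x["score"],2)) for x in r[:3]])
E
```

```text
scene 458.11086223183935 319.0391599132967 199.9901626089859 [ 1.503 -0.33   0.824] [[0.4, 0.92, 0.01], [0.53, -0.22, -0.82], [-0.75, 0.33, -0.57]]
socket [([185.0, 379.0], 0.82), ([215.0, 454.0], 0.69), ([179.0, 391.0], 0.5)]
stand [([245.0, 294.0], 0.78)]
loupe [([252.0, 192.0], 0.61), ([188.0, 378.0], 0.24)]
rest [([261.0, 184.0], 0.95), ([248.0, 186.0], 0.56)]
cradle [([199.0, 374.0], 0.84)]
focus_mark [([261.0, 184.0], 0.68), ([242.0, 292.0], 0.3), ([185.0, 378.0], 0.29)]
socket_drive [([214.0, 452.0], 0.93), ([191.0, 375.0], 0.91), ([173.0, 392.0], 0.48)]
socket_mouth [([185.0, 373.0], 0.72), ([175.0, 388.0], 0.72), ([214.0, 456.0], 0.57)]
loupe_lens [([251.0, 189.0], 0.84), ([262.0, 182.0], 0.61)]
loupe_grip [([252.0, 188.0], 0.94)]
peg_tip [([245.0, 292.0], 0.86), ([295.0, 256.0], 0.65)]
peg_foot [([244.0, 293.0], 0.56)]
top 369.0308384130232 323.58190039264963 202.23502109807637 [0.474 0.095 1.231] [[0.0, -1.0, 0.0], [-1.0, -0.0, -0.09], [0.09, -0.0, -1.0]]
socket [([228.0, 258.0], 0.8), ([259.0, 223.0], 0.79), ([182.0, 206.0], 0.69)]
stand [([199.0, 352.0], 0.94)]
loupe [([209.0, 437.0], 0.98)]
rest [([226.0, 431.0], 0.63), ([157.0, 259.0], 0.44)]
cradle [([228.0, 265.0], 0.84), ([229.0, 255.0], 0.61)]
focus_mark [([174.0, 349.0], 0.53)]
socket_drive [([260.0, 225.0], 0.88), ([210.0, 436.0], 0.72), ([226.0, 256.0], 0.54)]
socket_mouth [([178.0, 205.0], 0.86), ([259.0, 224.0], 0.75), ([232.0, 254.0], 0.54)]
loupe_lens [([208.0, 435.0], 0.6)]
loupe_grip [([210.0, 437.0], 0.82), ([160.0, 258.0], 0.32), ([198.0, 351.0], 0.28)]
peg_tip [([196.0, 354.0], 0.9)]
peg_foot [([197.0, 354.0], 0.69)]
```

View pics/scene0.png

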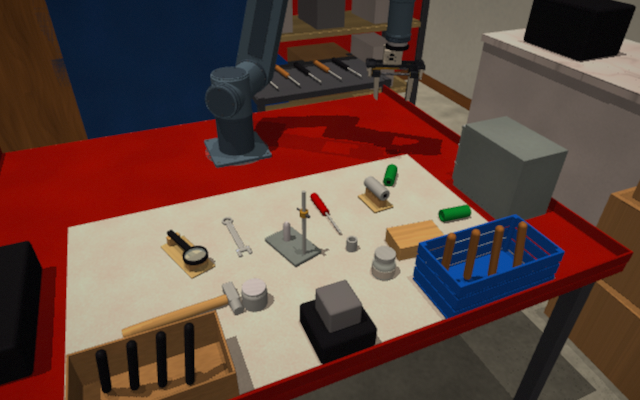

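View pics/top0.png

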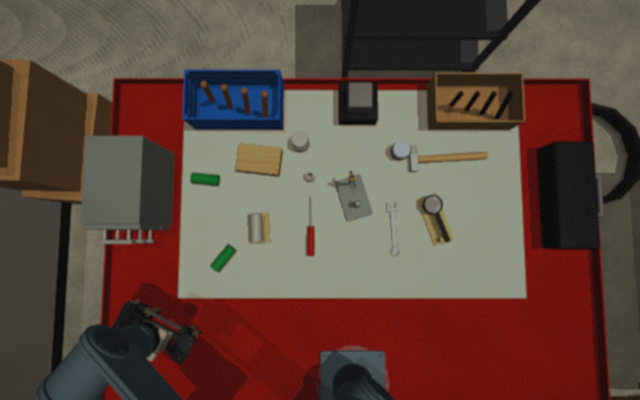

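```bash
cat > m.py <<'E'
from h import *
import pickle,sys
tag=sys.argv[1]
D={}
tiles=[]
C={"top":[(258,228),(352,192),(437,220)],"scene":[(376,192),(297,235),(187,250)]}
for n in("top","scene"):
    c=optics.read_camera(n); D[n]=c
    row=[]
    for (u,v),t in zip(C[n],("socket","stand","loupe")):
        p=cv2.getRectSubPix(c["pixels"],(66,72),(u,v)); row.append(cv2.resize(p,(264,288),interpolation=cv2.INTER_CUBIC))
        best=[r for r in finder.cut_out(c,t) if np.hypot(r["pixel"][0]-v,r["pixel"][1]-u)<25]
        for r in best:
            ys,xs=np.nonzero(r["mask"]); print(n,t,round(r["score"],2),len(xs),xs.mean().round(1),ys.mean().round(1),xs.min(),xs.max(),ys.min(),ys.max())
        if best: c[t]=best[0]["mask"]
    tiles.append(np.hstack(row))
cv2.imwrite(f"pics/m{tag}.png",np.vstack(tiles)); pickle.dump(D,open(f"d{tag}.pkl","wb"))
E
python3 m.py 1
```

```text
top socket 0.64 358 255.7 227.3 249 262 213 242
top stand 0.96 1112 353.2 197.3 336 371 173 220
top loupe 0.58 405 435.3 212.4 423 449 195 241
scene socket 0.66 325 377.0 187.3 365 389 176 199
scene socket 0.47 221 390.4 173.7 384 397 164 184
scene stand 0.86 1426 294.4 240.9 266 320 191 265
```

View pics/m1.png

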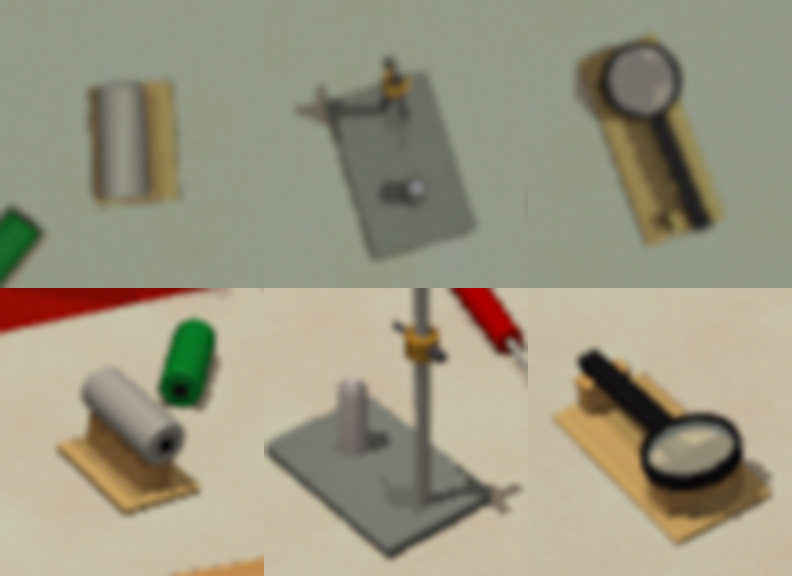

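```bash
cat > f.py <<'E'
from h import *
import pickle
from scipy.optimize import least_squares
D=pickle.load(open("d1.pkl","rb"))
C={"top":[(258,228),(352,192),(437,220)],"scene":[(376,192),(297,235),(187,250)]}
def px(n,k,tx,ty): u,v=C[n][k]; return np.array([u-32.5+(tx+.5)/4-.5, v-35.5+(ty+.5)/4-.5])
def fit(k,pts,x0):
    def res(p):
        c,s=np.cos(p[2]),np.sin(p[2]); out=[]
        for n,q,t in pts:
            P=[p[0]+c*q[0]-s*q[1],p[1]+s*q[0]+c*q[1],q[2]]; out.append(proj(D[n],P)[0]-px(n,k,*t))
        return np.ravel(out)
    r=least_squares(res,x0,loss="soft_l1"); print(r.x.round(4)); print(res(r.x).reshape(-1,2).round(1).tolist()); return r.x
T,S="top","scene"
st=fit(1,[(T,(.095,.045,.012),(66,103)),(T,(.095,-.045,.012),(164,70)),(T,(-.045,-.045,.012),(213,230)),(T,(-.045,.045,.012),(110,260)),(T,(0,0,.072),(152,188)),
 (S,(.095,-.045,.012),(126,257)),(S,(.095,.045,.012),(228,204)),(S,(-.045,-.045,.012),(3,162)),(S,(0,0,.072),(88,92))],[.5,0,.28])
lo=fit(2,[(T,(0,0,.038),(114,78)),(T,(-.13,0,.038),(172,224)),(S,(0,0,.040),(163,164)),(S,(-.13,0,.038),(60,70))],[.45,-.3,.3])
so=fit(0,[(T,(-.045,0,.060),(125,198)),(T,(.045,0,.060),(122,82)),(S,(.045,0,.053),(166,154)),(S,(-.045,0,.053),(99,99))],[.4,.3,0])
# pointer tip height: along rod line at stand frame (0.046,0)
c=D[S];
for z in(.137,.147,.157,.167,.177):
    P=[st[0]+.046*np.cos(st[2]),st[1]+.046*np.sin(st[2]),z]; Q=[st[0]+.075*np.cos(st[2]),st[1]+.075*np.sin(st[2]),z]
    f=lambda n,P:((proj(D[n],P)[0]-np.array(C[n][1])+[32.5,35.5]+.5)*4-.5).round(0).tolist()
    print(z,"tip",f(S,P),"collar",f(S,Q),"toptip",f(T,P),f(T,Q))
E
python3 f.py; python3 -c "
from h import *
o=telemetry.get_obs();print(o['tool_rot'],o['position'],o['grip_width'])"
python3 - <<'E'
import cv2,pickle
D=pickle.load(open('d1.pkl','rb'))
p=cv2.getRectSubPix(D['scene']['pixels'],(40,30),(302,215))
q=cv2.getRectSubPix(D['top']['pixels'],(40,30),(350,178))
import numpy as np
cv2.imwrite('pics/p.png',np.vstack([cv2.resize(x,(400,300),interpolation=cv2.INTER_CUBIC) for x in(p,q)]))
E
```

```text
[ 0.5744 -0.0131  0.2929]
[[-1.4, -1.0], [-0.1, -0.4], [0.2, -0.3], [-0.1, -0.0], [0.1, -0.5], [-0.7, 0.3], [0.3, -1.0], [-1.0, -2.6], [-0.1, -0.9]]
[ 0.577  -0.2614  0.3541]
[[0.1, -0.8], [0.5, 0.4], [0.0, -0.5], [0.3, 0.1]]
[0.4979 0.3076 0.0675]
[[0.1, -0.4], [-0.6, 0.2], [-0.5, 0.4], [0.1, -0.3]]
0.137 tip [128.0, 41.0] collar [157.0, 62.0] toptip [142.0, 120.0] [131.0, 83.0]
0.147 tip [128.0, 28.0] collar [157.0, 49.0] toptip [143.0, 118.0] [132.0, 81.0]
0.157 tip [128.0, 16.0] collar [156.0, 36.0] toptip [145.0, 116.0] [133.0, 79.0]
0.167 tip [127.0, 3.0] collar [156.0, 23.0] toptip [146.0, 114.0] [134.0, 77.0]
0.177 tip [127.0, -11.0] collar [156.0, 10.0] toptip [147.0, 113.0] [135.0, 74.0]
[9.34659381e-06 2.29835046e-01 9.73229599e-01 1.13098086e-05] [0.24602456 0.49192317 0.21866691] 0.09328063907745866
```

View pics/p.png

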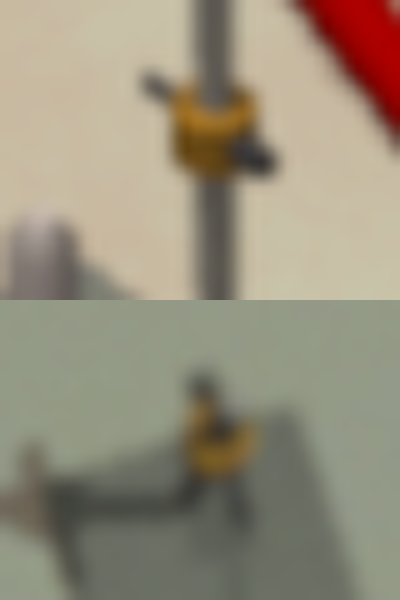

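Call:
step_arm(plan=[[0,0,0,-7.6,-1],[0,0,0,-7.6,-1],[0,0,0,-7.6,-1],[0,0,0,-7.7,-1]], squeeze=15)

```text
t: 2.1
position: [0.246, 0.4919, 0.2186]
tool_rot: [-0.0, -0.037, 0.999, -0.0]
ft_force: [-1.0, -0.6, -0.2]
grip_width: 0.0933
gripper_force: 0.0
```

Call:
step_arm(plan=[[-0.034,-0.025,0.0085,0,-1],[-0.034,-0.025,0.0085,0,-1],[-0.034,-0.025,0.0085,0,-1],[-0.034,-0.025,0.0085,0,-1],[-0.034,-0.025,0.0085,0,-1],[-0.034,-0.025,0.0085,0,-1],[-0.034,-0.025,0.0085,0,-1],[-0.034,-0.026,0.0085,0,-1]])

```text
t: 2.9
position: [0.5325, 0.309, 0.1503]
tool_rot: [0.0, -0.034, 0.999, 0.0]
ft_force: [-0.6, 0.7, 0.7]
grip_width: 0.0931
gripper_force: 0.0
```

```bash
cat > go.py <<'E'
from h import *
import sys
x,y,z,yaw=map(float,sys.argv[1:5])   # yaw of object x axis (tool x = yaw+180deg), rad
o=telemetry.get_obs(); w,a,b,d=o["tool_rot"]; p=np.array(o["position"])
R=np.array([[1-2*(b*b+d*d),2*(a*b-w*d),2*(a*d+w*b)],[2*(a*b+w*d),1-2*(a*a+d*d),2*(b*d-w*a)],[2*(a*d-w*b),2*(b*d+w*a),1-2*(a*a+b*b)]])
cur=np.arctan2(R[1,0],R[0,0]); tw=-np.degrees((yaw+np.pi-cur+np.pi)%(2*np.pi)-np.pi)
D=np.array([x,y,z])-p
n=yaw+np.pi; Rn=np.c_[[np.cos(n),np.sin(n),0],[np.sin(n),-np.cos(n),0],[0,0,-1]]
print("t",o["t"],"pos",p.round(4),"twist",tw.round(2),"shift now-axes",(R.T@D).round(4),"shift after twist",(Rn.T@D).round(4),"w",round(o["grip_width"],4),"gf",o["gripper_force"],"F",np.round(o["ft_force"],1))
E
python3 go.py .5325 .310 .034 .0675
```

```text
t 2.9 pos [0.5325 0.309  0.1503] twist 0.05 shift now-axes [-0.      0.001   0.1163] shift after twist [-0.      0.001   0.1163] w 0.0931 gf 0.0 F [-0.6  0.7  0.7]
```

Call:
step_arm(plan=[[0,0,0.04,0,-1],[0,0,0.04,0,-1],[0,0,0.026,0,-1],[0,0,0.01,0,-1],[0,0,0,0,1],[0,0,0,0,1],[0,0,0,0,1],[0,0,0,0,1]], squeeze=8)

```text
t: 3.7
position: [0.5322, 0.3106, 0.0364]
tool_rot: [0.001, -0.034, 0.999, 0.0]
ft_force: [0.5, -0.2, 0.8]
grip_width: 0.0655
gripper_force: 0.0
```

Call:
step_arm(plan=[[0,0,0,0,1],[0,0,0,0,1],[0,0,0,0,1],[0,0,-0.01,0,1],[0,0,-0.02,0,1],[0,0,-0.03,0,1],[0,0,-0.03,0,1],[0,0,0,0,1]])

```text
t: 4.5
position: [0.5338, 0.311, 0.1294]
tool_rot: [0.004, -0.034, 0.999, 0.001]
ft_force: [0.8, 0.3, -3.5]
grip_width: 0.0346
gripper_force: 8.7
```

```bash
python3 - <<'E'
from h import *
c=optics.read_camera("scene"); t=optics.read_camera("top")
p=cv2.getRectSubPix(c["pixels"],(100,75),(376,180));q=cv2.getRectSubPix(t["pixels"],(100,75),(252,215))
cv2.imwrite("pics/g1.png",np.hstack([cv2.resize(x,(400,300),interpolation=cv2.INTER_CUBIC) for x in(p,q)]))
E
```

```text
(no output)
```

View pics/g1.png

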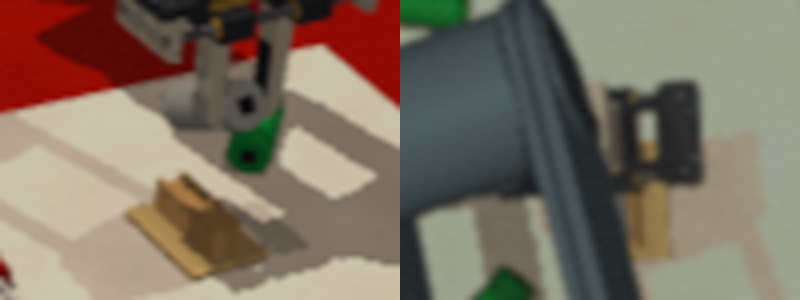

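Call:
step_arm(plan=[[0.025,0,0,0,1],[0.04,0,0.0,0,1],[0.04,0,0,0,1],[0.025,0,0.01,0,1],[0,0,0.03,0,1],[0,0,0.02,0,1],[0,0,0,0,1]])

```text
t: 5.3
position: [0.3976, 0.2994, 0.0607]
tool_rot: [-0.004, -0.034, 0.999, -0.002]
ft_force: [-0.6, 0.2, -3.4]
grip_width: 0.0349
gripper_force: 8.8
```

Call:
step_arm(plan=[[0,0,0,0,1],[0,0,0,0,1],[0,0,0,0,1],[0,0,0,0,1]], squeeze=5)

```text
t: 5.7
position: [0.4021, 0.3013, 0.0654]
tool_rot: [0.001, -0.034, 0.999, 0.0]
ft_force: [0.4, 0.8, -3.0]
grip_width: 0.0348
gripper_force: 5.8
```

```bash
cat > v.py <<'E'
from h import *
import sys
p=np.array(telemetry.get_obs()["position"]); T=[]
dz=float(sys.argv[2]) if len(sys.argv)>2 else 0
for n in("scene","top"):
    c=optics.read_camera(n); u,v=proj(c,p+[0,0,.01+dz])[0]
    T.append(cv2.resize(cv2.getRectSubPix(c["pixels"],(80,60),(u,v)),(400,300),interpolation=cv2.INTER_CUBIC))
    print(n,u.round(1),v.round(1))
cv2.imwrite(f"pics/{sys.argv[1]}.png",np.hstack(T))
E
python3 v.py g2
```

```text
scene 360.0 166.9
top 256.4 257.8
```

View pics/g2.png

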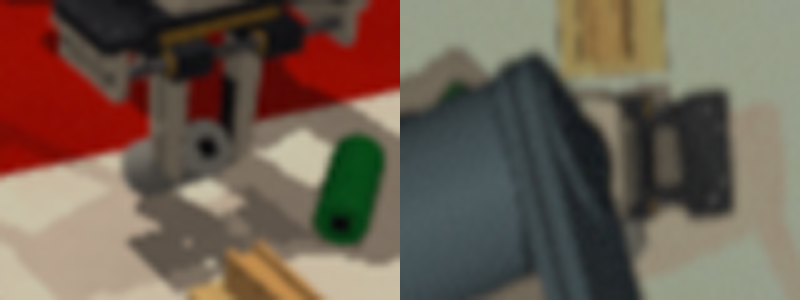

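Call:
step_arm(plan=[[0,0,0,0,1],[0,0,0,0,1],[0,0,0,0,1],[0,0,0,0,1],[0,0,0,0,1],[0,0,0,0,1]], squeeze=4)

```text
t: 6.4
position: [0.4022, 0.3013, 0.0651]
tool_rot: [0.001, -0.034, 0.999, 0.0]
ft_force: [1.9, -0.9, 1.7]
grip_width: 0.0348
gripper_force: 4.0
```

```bash
python3 v.py g3
```

```text
scene 360.0 167.0
top 256.4 257.8
```

View pics/g3.png

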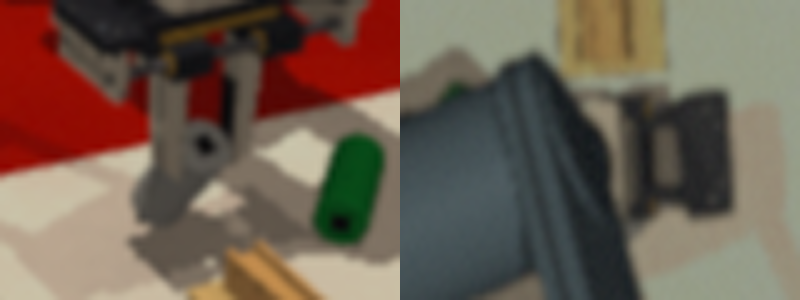

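Call:
step_arm(plan=[[0,0,-0.01,0,1],[0,0,-0.01,0,1],[0,0,0,0,1],[0,0,0,0,1],[0,0,0,0,1],[0,0,0,0,1]])

```text
t: 7.1
position: [0.401, 0.3009, 0.0842]
tool_rot: [-0.0, -0.034, 0.999, -0.0]
ft_force: [-0.5, 0.5, -4.1]
grip_width: 0.0351
gripper_force: 4.0
```

```bash
cat > s.py <<'E'
from h import *
from scipy.optimize import least_squares
o=telemetry.get_obs(); p=np.array(o["position"]); c=optics.read_camera("scene")
R0=cv2.Rodrigues(np.zeros(3))[0]
w,a,b,d=o["tool_rot"]; yaw=np.arctan2(2*a*b,a*a-b*b)+np.pi
u,v=proj(c,p+[0,0,.0])[0]
ms=[r for r in finder.cut_out(c,"socket") if abs(r["pixel"][1]-u)<25 and abs(r["pixel"][0]-v)<30]
for r in ms:
    ys,xs=np.nonzero(r["mask"]); print("cand",round(r["score"],2),len(xs),xs.mean().round(1),ys.mean().round(1),"tcp px",u.round(1),v.round(1))
m=ms[0]["mask"].astype(float); m=cv2.GaussianBlur(m,(0,0),1.0)
f=np.linspace(0,2*np.pi,40)
def render(q):
    th,s,h=q  # droop of mouth; grip pos along axis from origin; perpendicular height of grasp vs axis
    X=np.array([np.cos(yaw)*np.cos(th),np.sin(yaw)*np.cos(th),np.sin(th)]); Y=np.array([-np.sin(yaw),np.cos(yaw),0]); Z=np.cross(X,Y)
    g=p+[0,0,.019]; O=g-s*X-h*Z
    P=np.vstack([O+e*X+.019*(np.outer(np.cos(f),Y)+np.outer(np.sin(f),Z)) for e in(-.045,.045)])
    im=np.zeros((400,640),np.uint8); cv2.fillConvexPoly(im,cv2.convexHull((proj(c,P)*16).round().astype(np.int32)),255,cv2.LINE_AA,4)
    return cv2.GaussianBlur(im/255.,(0,0),1.0),O
best=[]
for th in np.radians(np.arange(0,120,5)):
  for s in(.02,.025,.03,.035,.04):
    for h in(-.008,0,.008):
        r,O=render((th,s,h)); best.append((((r-m)**2).sum(),np.degrees(th),s,h,O[2]))
best.sort(); 
for b in best[:6]: print(np.round(b,3))
print("F",np.round(o["ft_force"],1),"w",o["grip_width"])
E
python3 s.py
```

```text
cand 0.57 255 360.1 172.4 tcp px 359.9 164.4
[6.6883e+01 8.5000e+01 4.0000e-02 8.0000e-03 6.3000e-02]
[6.9958e+01 8.0000e+01 4.0000e-02 8.0000e-03 6.2000e-02]
[7.5839e+01 9.0000e+01 4.0000e-02 8.0000e-03 6.3000e-02]
[8.0198e+01 8.5000e+01 3.5000e-02 8.0000e-03 6.8000e-02]
[8.0963e+01 9.0000e+01 4.0000e-02 0.0000e+00 6.3000e-02]
[8.1797e+01 9.5000e+01 4.0000e-02 0.0000e+00 6.3000e-02]
F [-0.5  0.5 -4.1] w 0.03511483827009768
```

Call:
step_arm(plan=[[0,0,0,0,1],[0,0,0,0,1],[0,0,0.006,0,1],[0,0,0.004,0,1],[0,0,0,0,1]])

```text
t: 7.7
position: [0.401, 0.3009, 0.074]
tool_rot: [-0.001, -0.034, 0.999, -0.0]
ft_force: [0.2, -0.4, -3.4]
grip_width: 0.0349
gripper_force: 4.0
```

Call:
step_arm(plan=[[0,0,0.002,0,1],[0,0,0.002,0,1],[0,0,0,0,1]])

```text
t: 8.0
position: [0.402, 0.3013, 0.0713]
tool_rot: [0.001, -0.034, 0.999, 0.0]
ft_force: [-1.3, -0.5, 3.4]
grip_width: 0.0349
gripper_force: 4.0
```

Call:
step_arm(plan=[[0,0,0.002,0,1],[0,0,0.0,0,1],[0,0,0,0,1]])

```text
t: 8.3
position: [0.4024, 0.3012, 0.0694]
tool_rot: [0.001, -0.034, 0.999, 0.0]
ft_force: [0.7, -1.3, 5.2]
grip_width: 0.0345
gripper_force: 4.0
```

```bash
sed -i 's/(.02,.025,.03,.035,.04)/(.025,.03,.035,.04,.045)/' s.py; python3 s.py
```

```text
cand 0.84 319 359.9 175.0 tcp px 359.9 168.6
[1.899e+01 8.000e+01 4.000e-02 8.000e-03 4.800e-02]
[2.1664e+01 8.5000e+01 4.0000e-02 8.0000e-03 4.8000e-02]
[2.2202e+01 8.0000e+01 4.5000e-02 8.0000e-03 4.3000e-02]
[2.8319e+01 9.0000e+01 4.0000e-02 0.0000e+00 4.8000e-02]
[2.8678e+01 9.0000e+01 4.5000e-02 0.0000e+00 4.3000e-02]
[2.8809e+01 8.5000e+01 3.5000e-02 8.0000e-03 5.3000e-02]
F [ 0.7 -1.3  5.2] w 0.034524649716169115
```

Call:
step_arm(plan=[[0,0,0,0,0.2],[0,0,0,0,0],[0,0,0,0,-0.5],[0,0,0,0,-0.5],[0,0,0,0,-0.5]])

```text
t: 8.9
position: [0.4013, 0.3011, 0.0685]
tool_rot: [-0.0, -0.034, 0.999, -0.0]
ft_force: [-0.2, -0.9, -0.2]
grip_width: 0.0645
gripper_force: 0.0
```

```bash
cat > u.py <<'E'
from h import *
import sys
from scipy.optimize import minimize
x0,y0,zb=map(float,sys.argv[1:4])  # upright socket, rim at zb
f=np.linspace(0,2*np.pi,40)
for n in("scene","top"):
    c=optics.read_camera(n); u,v=proj(c,[x0,y0,zb+.045])[0]
    ms=[r for r in finder.cut_out(c,"socket") if np.hypot(r["pixel"][1]-u,r["pixel"][0]-v)<20]
    if not ms: print(n,"none"); continue
    M=ms[0]["mask"]; m=cv2.GaussianBlur(M.astype(float),(0,0),1.0); ys,xs=np.nonzero(M)
    def cost(q):
        x,y,tx,ty=q[0],q[1],(q[2] if len(q)>2 else 0),(q[3] if len(q)>2 else 0)
        P=np.vstack([np.c_[x+tx*(h)+.019*np.cos(f),y+ty*h+.019*np.sin(f),0*f+zb+h] for h in(0,.09)])
        im=np.zeros((400,640),np.uint8); cv2.fillConvexPoly(im,cv2.convexHull((proj(c,P)*64).round().astype(np.int32)),255,cv2.LINE_AA,6)
        return ((cv2.GaussianBlur(im/255.,(0,0),1.0)-m)**2).sum()
    for k,st in((2,.004),):
        r=minimize(cost,[x0,y0],method="Nelder-Mead",options=dict(initial_simplex=[[x0,y0],[x0+.015,y0],[x0,y0+.015]]))
        print(n,round(ms[0]["score"],2),len(xs),"bbox",xs.min(),xs.max(),ys.min(),ys.max(),"fit",r.x.round(4),round(r.fun,1))
E
python3 u.py .405 .301 0; python3 go.py .402 .301 .061 .0675
```

```text
scene 0.81 328 bbox 353 366 160 189 fit [0.4001 0.3022] 12.7
top none
t 9.1 pos [0.4014 0.3011 0.0686] twist 0.06 shift now-axes [-0.0006 -0.0002  0.0076] shift after twist [-0.0006 -0.0002  0.0076] w 0.0695 gf 0.0 F [-0.8 -0.7  0.3]
```

Call:
step_arm(plan=[[0,0,0.008,0,-0.5],[0,0,0,0,1],[0,0,0,0,1],[0,0,0,0,1],[0,0,0,0,1],[0,0,0,0,1],[0,0,0,0,1]], squeeze=25)

```text
t: 9.8
position: [0.4015, 0.3011, 0.0608]
tool_rot: [0.0, -0.034, 0.999, 0.0]
ft_force: [-0.6, -0.1, 0.8]
grip_width: 0.0365
gripper_force: 25.0
```

Call:
step_arm(plan=[[0,0,-0.01,0,1],[0,0,-0.03,0,1],[0,0,-0.04,-6.4,1],[0,0,-0.03,-6.5,1],[0,0,0,0,1]])

```text
t: 10.3
position: [0.404, 0.3023, 0.1753]
tool_rot: [0.004, -0.147, 0.989, 0.001]
ft_force: [0.7, 0.0, -4.5]
grip_width: 0.0365
gripper_force: 25.0
```

```bash
python3 go.py .574 -.0125 .161 .2929
```

```text
t 10.3 pos [0.404  0.3023 0.1753] twist 0.15 shift now-axes [-0.0709 -0.3507  0.0145] shift after twist [-0.0719 -0.3505  0.0143] w 0.0365 gf 24.996938235126436 F [ 0.7  0.  -4.5]
```

Call:
step_arm(plan=[[-0.004,-0.02,0,0,1],[-0.007,-0.035,0,0,1],[-0.009,-0.044,0,0,1],[-0.009,-0.044,0,0,1],[-0.009,-0.044,0,0,1],[-0.009,-0.044,0,0,1],[-0.009,-0.044,0,0,1],[-0.009,-0.044,0,0,1]])

```text
t: 11.1
position: [0.5555, 0.013, 0.1689]
tool_rot: [-0.001, -0.145, 0.989, 0.001]
ft_force: [1.1, 0.4, -5.1]
grip_width: 0.0366
gripper_force: 25.0
```

Call:
step_arm(plan=[[-0.0065,-0.0315,0,0,1],[0,0,0.014,0,1],[0,0,0,0,1],[0,0,0,0,1],[0,0,0,0,1],[0,0,0,0,1]])

```text
t: 11.7
position: [0.5713, -0.0129, 0.1571]
tool_rot: [0.0, -0.147, 0.989, -0.0]
ft_force: [0.3, 0.1, -3.9]
grip_width: 0.0368
gripper_force: 25.0
```

```bash
python3 go.py .574 -.0125 .161 .2929; python3 u.py .574 -.0125 .100; python3 v.py g4 -.04
```

```text
t 11.7 pos [ 0.5713 -0.0129  0.1571] twist 0.09 shift now-axes [-0.0027 -0.0004 -0.0039] shift after twist [-0.0027 -0.0004 -0.0039] w 0.0368 gf 24.99920915812254 F [ 0.3  0.1 -3.9]
scene 0.9 450 bbox 278 292 181 217 fit [ 0.5763 -0.0138] 60.1
top none
scene 285.0 203.9
top 359.0 202.0
```

View pics/g4.png

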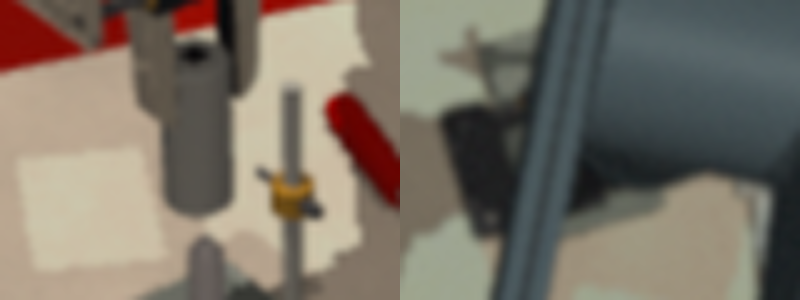

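```bash
python3 - <<'E'
from h import *
import pickle
c=optics.read_camera("scene"); o=telemetry.get_obs(); p=np.array(o["position"])
g=cv2.cvtColor(c["pixels"],cv2.COLOR_BGR2GRAY)
print("sock axis",proj(c,[p+[0,0,z-p[2]] for z in(.096,.141,.186)]).round(1).tolist())
print("peg",proj(c,[[.5744,-.0131,z] for z in(.012,.04,.06,.072)]).round(1).tolist())
for v in(195,200,205,210,214,218,221,223,225,227,229,231,233): print(v,g[v,272:302].tolist())
print(finder.search_frame(c,"peg_tip")[:2])
r=finder.cut_out(c,"socket")[0]; ys,xs=np.nonzero(r["mask"])
for y in range(ys.min(),ys.max()+1,3): print(y,xs[ys==y].min(),xs[ys==y].max(),end="; ")
E
```

```text
sock axis [[285.2, 213.4], [284.7, 199.6], [284.2, 185.1]]
peg [[286.7, 238.4], [286.4, 230.5], [286.2, 224.7], [286.0, 221.2]]
195 [147, 99, 82, 82, 84, 86, 86, 86, 77, 73, 82, 82, 82, 83, 81, 80, 76, 73, 70, 120, 175, 193, 193, 194, 194, 194, 194, 193, 193, 163]
200 [168, 167, 166, 167, 167, 133, 71, 78, 81, 81, 82, 82, 83, 83, 82, 80, 76, 74, 71, 99, 160, 193, 193, 194, 195, 195, 194, 195, 195, 164]
205 [192, 185, 174, 166, 165, 138, 83, 75, 80, 81, 82, 83, 83, 84, 83, 81, 77, 74, 70, 99, 163, 195, 195, 195, 194, 194, 194, 194, 194, 163]
210 [192, 191, 189, 179, 164, 145, 97, 75, 79, 82, 82, 83, 83, 83, 82, 80, 78, 74, 70, 80, 150, 193, 193, 192, 183, 163, 127, 97, 109, 109]
214 [192, 193, 191, 190, 180, 155, 117, 74, 78, 81, 82, 83, 83, 82, 83, 80, 78, 74, 70, 104, 165, 195, 194, 193, 193, 192, 193, 153, 74, 78]
218 [191, 192, 192, 194, 189, 175, 167, 167, 166, 167, 163, 153, 146, 156, 171, 185, 193, 193, 191, 191, 192, 192, 192, 191, 192, 193, 194, 193, 185, 152]
221 [191, 191, 192, 192, 193, 188, 175, 168, 169, 169, 168, 167, 158, 141, 134, 151, 180, 192, 191, 185, 172, 164, 16
[... 412 characters left out ...]
, 98, 97, 93, 85, 106, 131, 138, 155, 167, 168, 167, 165, 165, 165, 166, 150]
229 [170, 171, 170, 171, 170, 168, 166, 165, 164, 158, 131, 95, 91, 95, 97, 97, 93, 86, 99, 117, 124, 130, 141, 151, 157, 165, 166, 165, 165, 152]
231 [172, 172, 170, 168, 157, 146, 147, 130, 115, 106, 102, 91, 90, 96, 97, 95, 92, 87, 94, 98, 92, 85, 66, 61, 83, 123, 154, 154, 134, 115]
233 [162, 152, 136, 115, 114, 105, 105, 105, 105, 106, 101, 91, 88, 94, 98, 96, 92, 86, 84, 74, 55, 56, 55, 56, 55, 55, 56, 70, 81, 84]
[{'pixel': [243.2, 297.1], 'score': 0.78}]
182 283 287; 185 281 291; 188 281 291; 191 281 291; 194 281 292; 197 281 292; 200 279 292; 203 279 292; 206 279 292; 209 279 292; 212 280 291; 215 284 288;
```

Call:
step_arm(plan=[[-0.005,-0.0007,0.006,0,1],[0,0,0.012,0,1],[0,0,0,0,1],[0,0,0,0,1],[0,0,0,0,1]])

```text
t: 12.65
position: [0.5763, -0.0129, 0.1385]
tool_rot: [-0.0, -0.146, 0.989, 0.0]
ft_force: [-0.3, 0.4, -3.1]
grip_width: 0.0367
gripper_force: 25.0
```

```bash
python3 go.py .5763 -.0121 .139 .2929; python3 - <<'E'
from h import *
c=optics.read_camera("scene"); o=telemetry.get_obs(); p=np.array(o["position"])
g=cv2.cvtColor(c["pixels"],cv2.COLOR_BGR2GRAY)
print("sock axis",proj(c,[[p[0],p[1],z] for z in(.0+p[2]-.061,.123)]).round(1).tolist())
for v in list(range(205,232,2)): print(v,g[v,274:298].tolist())
E
```

```text
t 12.65 pos [ 0.5763 -0.0129  0.1385] twist 0.04 shift now-axes [-0.0002  0.0008 -0.0005] shift after twist [-0.0002  0.0008 -0.0005] w 0.0367 gf 24.999229051172733 F [-0.3  0.4 -3.1]
sock axis [[286.3, 219.9], [285.8, 206.2]]
205 [174, 167, 157, 137, 109, 85, 86, 78, 74, 82, 83, 84, 84, 83, 81, 77, 75, 71, 100, 163, 196, 196, 195, 195]
207 [185, 173, 164, 164, 129, 71, 77, 81, 82, 82, 83, 83, 83, 82, 81, 78, 74, 71, 99, 161, 194, 194, 181, 164]
209 [191, 180, 165, 165, 136, 77, 75, 79, 81, 82, 83, 83, 84, 82, 81, 78, 75, 72, 100, 161, 194, 195, 163, 98]
211 [191, 185, 173, 166, 137, 83, 76, 79, 82, 82, 83, 83, 84, 83, 81, 78, 74, 71, 100, 161, 194, 192, 192, 193]
213 [192, 192, 180, 166, 137, 81, 74, 79, 81, 83, 84, 84, 83, 83, 80, 78, 75, 71, 100, 163, 195, 194, 192, 193]
215 [192, 192, 186, 173, 145, 97, 74, 78, 83, 83, 84, 83, 84, 83, 81, 77, 75, 71, 80, 151, 193, 194, 193, 192]
217 [193, 193, 194, 183, 148, 98, 75, 78, 81, 82, 84, 83, 83, 83, 80, 77, 75, 71, 80, 150, 193, 192, 193, 194]
219 [194, 194, 194, 193, 162, 96, 74, 78, 81, 82, 83, 84, 83, 83, 80, 77, 75, 71, 80, 149, 192, 191, 193, 194]
221 [192, 193, 194, 195, 182, 142, 90, 78, 81, 83, 84, 84, 84, 83, 80, 77, 75, 78, 129, 177, 186, 180, 179, 180]
223 [193, 193, 192, 191, 192, 181, 158, 133, 105, 88, 83, 84, 84, 84, 83, 82, 130, 171, 177, 172, 166, 165, 164, 167]
225 [193, 193, 192, 193, 193, 180, 165, 166, 152, 112, 90, 99, 103, 101, 93, 94, 134, 163, 164, 165, 165, 165, 166, 165]
227 [182, 181, 181, 180, 180, 179, 174, 167, 147, 106, 93, 97, 98, 98, 93, 85, 100, 126, 138, 155, 167, 168, 167, 166]
229 [171, 171, 170, 169, 167, 165, 164, 159, 132, 96, 92, 96, 98, 97, 93, 86, 95, 113, 124, 131, 141, 151, 158, 166]
231 [170, 169, 157, 147, 147, 132, 114, 106, 102, 91, 91, 96, 98, 96, 93, 87, 95, 108, 112, 117, 111, 91, 95, 127]
```

Call:
step_arm(plan=[[0,0.0012,0.003,0,1],[0,0,0.004,0,1],[0,0,0.004,0,1],[0,0,0.0,0,1]])

```text
t: 13.1
position: [0.5754, -0.0116, 0.1268]
tool_rot: [-0.001, -0.146, 0.989, 0.0]
ft_force: [-0.6, -0.2, -4.3]
grip_width: 0.0365
gripper_force: 25.0
```

Call:
step_arm(plan=[[0,0,0.004,0,1],[0,0,0.004,0,1],[0,0,0.0,0,1]])

```text
t: 13.4
position: [0.5755, -0.0117, 0.1189]
tool_rot: [-0.001, -0.146, 0.989, 0.0]
ft_force: [-0.1, -0.1, -3.3]
grip_width: 0.0368
gripper_force: 25.0
```

Call:
step_arm(plan=[[0,0,0.006,0,1],[0,0,0.006,0,1],[0,0,0.006,0,1],[0,0,0.006,0,1],[0,0,0,0,1]])

```text
t: 13.9
position: [0.5752, -0.0116, 0.0944]
tool_rot: [-0.001, -0.146, 0.989, 0.0]
ft_force: [-0.5, -0.2, -3.3]
grip_width: 0.0363
gripper_force: 25.0
```

Call:
step_arm(plan=[[0,0,0.006,0,1],[0,0,0.006,0,1],[0,0,0.004,0,1],[0,0,0,0,1]])

```text
t: 14.3
position: [0.5754, -0.0116, 0.0788]
tool_rot: [-0.001, -0.146, 0.989, 0.0]
ft_force: [-0.1, 0.3, -4.2]
grip_width: 0.0361
gripper_force: 25.0
```

Call:
step_arm(plan=[[0,0,0.003,0,1],[0,0,0.001,0,1],[0,0,0,0,1]])

```text
t: 14.6
position: [0.5759, -0.0117, 0.0756]
tool_rot: [-0.0, -0.146, 0.989, 0.0]
ft_force: [0.1, -0.4, -3.1]
grip_width: 0.0362
gripper_force: 25.0
```

Call:
step_arm(plan=[[0,0,0.002,0,1],[0,0,0.0,0,1]])

```text
t: 14.8
position: [0.5759, -0.0118, 0.0735]
tool_rot: [-0.0, -0.146, 0.989, 0.0]
ft_force: [-0.2, -0.4, -3.3]
grip_width: 0.0366
gripper_force: 25.0
```

Call:
step_arm(plan=[[0,0,0.0015,0,1],[0,0,0.0,0,1]])

```text
t: 15.0
position: [0.5763, -0.0118, 0.0728]
tool_rot: [0.0, -0.146, 0.989, -0.0]
ft_force: [-1.2, 0.5, 1.3]
grip_width: 0.0366
gripper_force: 25.0
```

Call:
step_arm(plan=[[0,0,0.001,0,1],[0,0,0.0,0,1]])

```text
t: 15.2
position: [0.5766, -0.0118, 0.0727]
tool_rot: [0.001, -0.146, 0.989, -0.0]
ft_force: [-2.8, 0.4, 7.8]
grip_width: 0.0366
gripper_force: 25.0
```

Call:
step_arm(plan=[[0,0,0,0,0.1],[0,0,0,0,0.0],[0,0,0,0,-0.3],[0,0,0,0,-0.3],[0,0,0,0,-0.3],[0,0,-0.01,0,-0.3],[0,0,-0.04,0,-0.3],[0,0,-0.05,0,-0.3]])

```text
t: 16.0
position: [0.5743, -0.0115, 0.1707]
tool_rot: [-0.002, -0.146, 0.989, 0.001]
ft_force: [0.8, -0.5, -0.1]
grip_width: 0.0604
gripper_force: 0.0
```

Call:
step_arm(plan=[[0,0,-0.05,0,-0.3],[0,0,-0.03,0,-0.3],[0.03,0,0,0,-0.3],[0.03,0,0,0,-0.3]])

```text
t: 16.4
position: [0.5188, -0.0293, 0.2532]
tool_rot: [0.002, -0.147, 0.989, -0.001]
ft_force: [-1.0, -0.8, -1.3]
grip_width: 0.0601
gripper_force: 0.0
```

```bash
python3 u.py .576 -.0118 .012; python3 - <<'E'
import numpy as np
x,y,a=.577,-.2614,.3541
print(x-.07*np.cos(a),y-.07*np.sin(a))
E
python3 go.py .5113 -.2857 .20 .3541
```

```text
scene 0.66 414 bbox 280 294 210 241 fit [ 0.5739 -0.0112] 38.5
top 0.52 70 bbox 351 359 198 207 fit [ 0.5756 -0.0061] 65.1
0.511342874174868 -0.2856722439914978
t 16.6 pos [ 0.5187 -0.0293  0.2522] twist -3.51 shift now-axes [ 0.0812 -0.2433  0.0522] shift after twist [ 0.0958 -0.238   0.0522] w 0.0605 gf 0.0 F [0.7 0.1 0.9]
```

Call:
step_arm(plan=[[0,0,0,-3.5,-0.3],[0.016,-0.0395,0.005,0,-0.3],[0.016,-0.04,0.005,0,-0.3],[0.016,-0.04,0.01,0,-0.3],[0.016,-0.04,0.01,0,-0.3],[0.016,-0.04,0.01,0,-0.3],[0.016,-0.0385,0.01,0,-0.3],[0,0,0,0,-0.3]])

```text
t: 17.4
position: [0.511, -0.2906, 0.1989]
tool_rot: [-0.001, -0.174, 0.985, 0.0]
ft_force: [-0.9, 1.4, -0.0]
grip_width: 0.0604
gripper_force: 0.0
```

```bash
python3 go.py .5113 -.2857 .019 .3541
```

```text
t 17.4 pos [ 0.511  -0.2906  0.1989] twist -0.22 shift now-axes [-0.0024  0.0044  0.1799] shift after twist [-0.002   0.0045  0.1799] w 0.0604 gf 0.0 F [-0.9  1.4 -0. ]
```

Call:
step_arm(plan=[[0,0.002,0.04,0,-0.3],[0,0,0.04,0,-0.3],[0,0,0.03,0,-0.3],[0,0,0,0,-0.3],[0,0,0,0,-0.3]])

```text
t: 17.9
position: [0.5113, -0.2835, 0.0914]
tool_rot: [-0.0, -0.177, 0.984, 0.0]
ft_force: [-0.3, -0.0, -0.1]
grip_width: 0.0605
gripper_force: 0.0
```

```bash
python3 go.py .5113 -.2857 .019 .3541
```

```text
t 17.9 pos [ 0.5113 -0.2835  0.0914] twist 0.07 shift now-axes [ 0.0008 -0.0021  0.0724] shift after twist [ 0.0008 -0.0021  0.0724] w 0.0605 gf 0.0 F [-0.3 -0.  -0.1]
```

Call:
step_arm(plan=[[0.0008,-0.002,0.035,0,-0.3],[0,0,0.025,0,-0.3],[0,0,0.012,0,-0.3],[0,0,0,0,-0.3],[0,0,0,0,1],[0,0,0,0,1],[0,0,0,0,1],[0,0,0,0,1]], squeeze=15)

```text
t: 18.7
position: [0.511, -0.2863, 0.0201]
tool_rot: [0.001, -0.176, 0.984, -0.001]
ft_force: [1.3, -0.1, -0.4]
grip_width: 0.0327
gripper_force: 0.0
```

Call:
step_arm(plan=[[0,0,0,0,1],[0,0,0,0,1],[0,0,0,0,1],[0,0,0,0,1],[0,0,0,0,1]], squeeze=40)

```text
t: 19.2
position: [0.5105, -0.2859, 0.0193]
tool_rot: [0.0, -0.176, 0.984, -0.0]
ft_force: [-1.6, 0.5, 3.1]
grip_width: 0.0151
gripper_force: 40.0
```

Call:
step_arm(plan=[[0,0,-0.01,0,1],[0,0,-0.03,0,1],[0,0,-0.04,0,1],[0,0,-0.04,0,1],[0,0,-0.03,0,1],[0,0,-0.02,0,1],[0,0,0,0,1],[0,0,0,0,1]])

```text
t: 20.0
position: [0.5103, -0.2858, 0.189]
tool_rot: [0.0, -0.176, 0.984, -0.0]
ft_force: [-0.4, 1.1, -1.9]
grip_width: 0.0156
gripper_force: 40.0
```

```bash
python3 go.py .5113 -.2857 .019 .2929; python3 v.py g5
```

```text
t 20.0 pos [ 0.5103 -0.2858  0.189 ] twist 3.54 shift now-axes [-0.001  -0.0003  0.17  ] shift after twist [-0.001  -0.0002  0.17  ] w 0.0156 gf 39.97482419013977 F [-0.4  1.1 -1.9]
scene 170.2 191.2
top 459.1 221.6
```

View pics/g5.png

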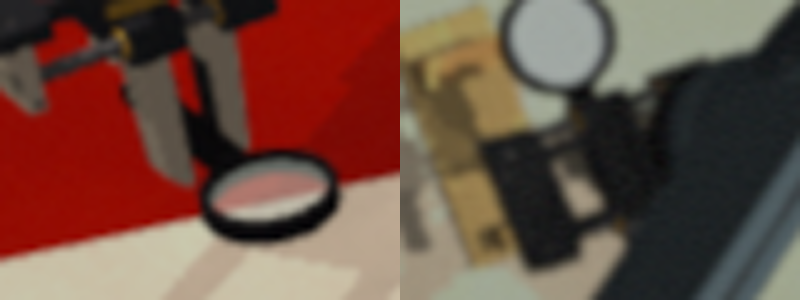

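```bash
cat > L.py <<'E'
from h import *
import sys
from scipy.optimize import least_squares
a=list(map(float,sys.argv[1:5]))
o=telemetry.get_obs(); p=np.array(o["position"]); w,A,b,d=o["tool_rot"]; yaw=np.arctan2(2*A*b,A*A-b*b)+np.pi
L=p+[.07*np.cos(yaw),.07*np.sin(yaw),.019]
s,t=optics.read_camera("scene"),optics.read_camera("top")
print("yaw",yaw,"pred lens",L.round(4),proj(s,L)[0].round(1),proj(t,L)[0].round(1))
r=least_squares(lambda q:np.r_[proj(s,q)[0]-a[:2],proj(t,q)[0]-a[2:]],L); print(r.x.round(4),r.fun.round(2))
E
python3 L.py 184.7 200.7 450.6 199.7
python3 - <<'E'
from h import *
s=optics.read_camera("scene"); 
for n,c in(("scene",s),("top",optics.read_camera("top"))):
    g=c["pixels"].astype(int).sum(2)
    u0,v0=(185,200) if n=="scene" else (450,200)
    for r in finder.cut_out(c,"loupe")[:2]:
        ys,xs=np.nonzero(r["mask"]); print(n,round(r["score"],2),xs.min(),xs.max(),ys.min(),ys.max(),[ (y,xs[ys==y].min(),xs[ys==y].max()) for y in range(ys.min(),ys.max()+1,2)])
E
```

```text
yaw 0.3546512784957403 pred lens [ 0.5753 -0.2609  0.2064] [184.8 200.6] [450.4 198.2]
[ 0.5716 -0.2614  0.204 ] [-0.23 -0.04 -0.26 -0.07]
scene 0.82 167 199 183 210 [(183, np.int64(168), np.int64(170)), (185, np.int64(167), np.int64(173)), (187, np.int64(168), np.int64(174)), (189, np.int64(169), np.int64(176)), (191, np.int64(169), np.int64(190)), (193, np.int64(171), np.int64(195)), (195, np.int64(172), np.int64(197)), (197, np.int64(173), np.int64(198)), (199, np.int64(172), np.int64(199)), (201, np.int64(171), np.int64(199)), (203, np.int64(171), np.int64(198)), (205, np.int64(172), np.int64(197)), (207, np.int64(173), np.int64(194)), (209, np.int64(175), np.int64(190))]
scene 0.19 300 309 210 216 [(210, np.int64(300), np.int64(301)), (212, np.int64(300), np.int64(308)), (214, np.int64(300), np.int64(308)), (216, np.int64(302), np.int64(308))]
top 0.96 439 462 189 211 [(189, np.int64(447), np.int64(454)), (191, np.int64(443), np.int64(458)), (193, np.int64(441), np.int64(459)), (195, np.int64(440), np.int64(461)), (197, np.int64(439), np.int64(461)), (199, np.int64(439), np.int64(462)), (201, np.int64(439), np.int64(462)), (203, np.int64(440), np.int64(461)), (205, np.int64(441), np.int64(460)), (207, np.int64(442), np.int64(459)), (209, np.int64(444), np.int64(457)), (211, np.int64(452), np.int64(456))]
```

```bash
python3 - <<'E'
from h import *
s=optics.read_camera("scene")
for z in(.137,.142,.147,.152): print(z,proj(s,[[.6195,.0018,z],[.647,.010,z]]).round(1).tolist())
g=s["pixels"]; 
u0,v0=290,200
hsv=cv2.cvtColor(g,cv2.COLOR_BGR2HSV)[195:230,285:320]
m=(hsv[...,1]>150)&(hsv[...,0]>10)&(hsv[...,0]<30); ys,xs=np.nonzero(m); print("brass",xs.mean()+285,ys.mean()+195,xs.min()+285,xs.max()+285,ys.min()+195,ys.max()+195)
gr=cv2.cvtColor(g,cv2.COLOR_BGR2GRAY)
for v in range(203,220): print(v,gr[v,292:312].tolist())
E
python3 go.py .508 -.0319 .19 .2929
```

```text
0.137 [[296.9, 209.5], [304.0, 214.7]]
0.142 [[296.9, 207.9], [303.9, 213.1]]
0.147 [[296.9, 206.3], [303.9, 211.5]]
0.152 [[296.8, 204.7], [303.9, 209.9]]
brass 302.95238095238096 213.52380952380952 300 307 210 217
203 [118, 117, 117, 117, 118, 118, 117, 159, 195, 164, 107, 94, 86, 126, 178, 194, 193, 193, 194, 188]
204 [118, 117, 118, 117, 116, 116, 140, 178, 194, 163, 107, 95, 86, 125, 176, 193, 193, 192, 192, 192]
205 [117, 117, 116, 116, 117, 116, 159, 194, 195, 163, 107, 96, 86, 125, 176, 193, 192, 192, 191, 191]
206 [116, 116, 116, 116, 116, 139, 177, 194, 193, 167, 116, 96, 86, 124, 175, 191, 191, 192, 191, 190]
207 [115, 115, 116, 117, 120, 143, 177, 193, 192, 170, 123, 95, 86, 124, 175, 190, 190, 191, 191, 190]
208 [114, 115, 116, 140, 137, 100, 129, 162, 173, 154, 115, 96, 87, 109, 156, 183, 191, 190, 190, 190]
209 [114, 116, 139, 177, 163, 98, 76, 104, 130, 124, 103, 95, 87, 86, 110, 147, 177, 190, 190, 190]
210 [115, 115, 157, 192, 183, 162, 127, 97, 108, 109, 100, 95, 87, 79, 77, 111, 165, 190, 190, 191]
211 [131, 111, 156, 191, 190, 192, 178, 139, 116, 123, 117, 110, 9
[... 309 characters left out ...]
9, 66, 70, 121, 175, 192, 191]
215 [103, 144, 193, 193, 193, 191, 193, 153, 73, 77, 78, 75, 70, 62, 61, 66, 77, 125, 174, 191]
216 [75, 143, 192, 192, 192, 193, 193, 162, 95, 75, 77, 76, 69, 57, 49, 55, 51, 71, 148, 190]
217 [70, 143, 192, 192, 193, 193, 193, 182, 150, 112, 85, 75, 72, 72, 79, 76, 48, 85, 158, 192]
218 [71, 142, 191, 191, 190, 192, 193, 192, 185, 151, 101, 78, 77, 94, 136, 155, 147, 159, 182, 193]
219 [71, 131, 182, 191, 191, 193, 193, 193, 192, 166, 108, 82, 82, 102, 160, 192, 192, 192, 192, 192]
t 20.45 pos [ 0.5103 -0.2858  0.1886] twist 3.54 shift now-axes [-0.086   0.2389 -0.0013] shift after twist [-0.0711  0.2438 -0.0014] w 0.0155 gf 39.974902868270874 F [0.7 0.6 0.4]
```

Call:
step_arm(plan=[[0,0,0,3.5,1],[-0.006,0.02,0,0,1],[-0.012,0.04,0,0,1],[-0.012,0.04,0,0,1],[-0.012,0.04,0,0,1],[-0.012,0.04,0,0,1],[-0.012,0.04,0,0,1],[-0.006,0.0235,0,0,1]])

```text
t: 21.25
position: [0.5079, -0.0281, 0.1893]
tool_rot: [0.0, -0.148, 0.989, 0.001]
ft_force: [-0.1, -0.4, -0.5]
grip_width: 0.0158
gripper_force: 40.0
```

Call:
step_arm(plan=[[0,0,0,0,1],[0,0,0.015,0,1],[0,0,0.015,0,1],[0,0,0,0,1],[0,0,0,0,1]])

```text
t: 21.75
position: [0.5087, -0.0324, 0.1592]
tool_rot: [-0.0, -0.146, 0.989, 0.0]
ft_force: [0.1, 0.2, -0.8]
grip_width: 0.0156
gripper_force: 40.0
```

```bash
python3 go.py .5089 -.0316 .1233 .2929
```

```text
t 21.75 pos [ 0.5087 -0.0324  0.1592] twist 0.04 shift now-axes [-0.0004  0.0007  0.0359] shift after twist [-0.0004  0.0007  0.0359] w 0.0156 gf 39.97493326663971 F [ 0.1  0.2 -0.8]
```

Call:
step_arm(plan=[[0,0.0007,0.012,0,1],[0,0,0.012,0,1],[0,0,0.008,0,1],[0,0,0.004,0,1],[0,0,0,0,1],[0,0,0,0,1],[0,0,0,0,1],[0,0,0,0,1]])

```text
t: 22.55
position: [0.509, -0.0314, 0.1235]
tool_rot: [0.0, -0.146, 0.989, -0.0]
ft_force: [-0.3, 0.5, -1.3]
grip_width: 0.0158
gripper_force: 40.0
```

```bash
python3 go.py .5089 -.0316 .1233 .2929; python3 - <<'E'
from h import *
o=telemetry.get_obs();p=np.array(o["position"]);T=[]
for n in("scene","top"):
    c=optics.read_camera(n); L=[p[0]+.0661,p[1]+.0199,p[2]+.019]; u,v=proj(c,L)[0]; print(n,u.round(1),v.round(1), "drive",proj(c,[.575,-.0117,.102])[0].round(1))
    for r in finder.cut_out(c,"loupe")[:1]:
        ys,xs=np.nonzero(r["mask"]); print(round(r["score"],2),xs.min(),xs.max(),ys.min(),ys.max(),[(int(y),int(xs[ys==y].min()),int(xs[ys==y].max())) for y in range(ys.min(),ys.max()+1,3)])
    T.append(cv2.resize(cv2.getRectSubPix(c["pixels"],(50,60),(u,v)),(400,480),interpolation=cv2.INTER_CUBIC))
cv2.imwrite("pics/fin.png",np.hstack(T))
E
```

```text
t 22.55 pos [ 0.509  -0.0314  0.1235] twist 0.05 shift now-axes [ 0.0001 -0.0002  0.0002] shift after twist [ 0.0001 -0.0002  0.0002] w 0.0158 gf 39.97481167316437 F [-0.3  0.5 -1.3]
scene 285.9 199.6 drive [286.3 212.2]
0.87 257 298 178 208 [(178, 258, 260), (181, 257, 261), (184, 270, 271), (187, 270, 275), (190, 271, 279), (193, 272, 295), (196, 274, 297), (199, 274, 298), (202, 275, 298), (205, 276, 296), (208, 283, 290)]
top 358.9 200.4 drive [357.7 201.6]
0.71 418 453 194 244 [(194, 432, 436), (197, 422, 437), (200, 418, 438), (203, 419, 439), (206, 422, 440), (209, 423, 441), (212, 423, 442), (215, 423, 444), (218, 424, 445), (221, 425, 446), (224, 426, 447), (227, 427, 449), (230, 428, 450), (233, 429, 451), (236, 430, 452), (239, 432, 452), (242, 433, 444)]
```

View pics/fin.png

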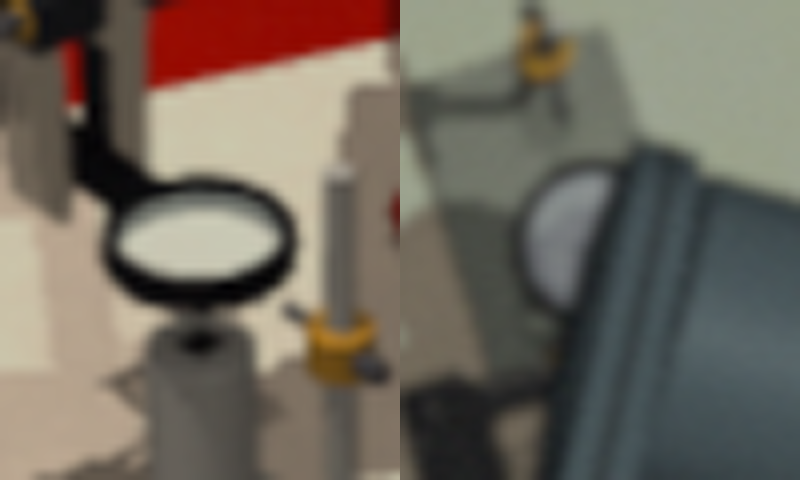

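```bash
python3 -c "
from h import *
print(env.job_done())"
```

```text
the job is handed in; nothing more can be done
None
```

The job is handed in, but no verdict came back. By the last camera check, the socket sits mouth down and released on the stand's peg. The magnifier is held with its lens over the drive end at about 142 mm, matching the pointer to within my measuring error of about 2 mm.

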